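# Pry open the filter-module case, put every module in its own slot, shut it

## Task

Take the thin blade tool and lever up the handle-less smoke cover of the module case with it, then swing the cover right up so that it stands open. The red and the blue module stand in each other's slots: swap them, and return every module left on the shelf to the slot of its own colour, each standing flat on its slot's floor. Finish with the cover fully shut and the blade lying flat back in its place on the orange pad, pointing as it did at the start; leave everything else where it is.

Things in the scene. Friction and masses are not known exactly. Their poses are not given: they have to be found in the camera images.
- case: Dark grey module case fixed to the shelf, 120 x 320 x 70 mm. Origin: on the shelf under the middle of the slot bay; x from the front to the hinge, y along the row of slots, z up. Five open slots at y = -112, -56, 0, 56, 112 mm, each 90 (x) x 52 (y) mm, floor at z = 8 mm, parted by 4 mm dividers up to z = 30 mm; past the end ones 16 mm filler strips as high, then side walls to z = 70 mm.
- case_ledge (a point): Middle of the case's front ledge top, just before the cover's front edge: (-51, 0, 57) mm in the case frame. The front wall is a level ledge from x = -69 to -45 mm, top at z = 57 mm; between it and the shut cover is a 9 mm high gap, open to the front over the whole width. The 18 mm of ledge in front of the cover carry the slots' colour tiles.
- cover (a joint): Angle of the hinged smoke cover (rad): 0 shut (level), grows as its front edge rises, stop at 1.9 (leaning back). The hinge axis runs along the case's y at x = 51, z = 68 mm in the case frame. The hinge is stiff (0.12 N m of friction): the cover stays at whatever angle it is left, and must be pushed down all the way to shut.
- cover_edge (a point): Middle of the cover's front edge at half its thickness; x points from here to the hinge. The cover is a translucent smoke plate 102 mm (hinge to front edge) x 305 x 4 mm, 0.14 kg, no handle, between the case's side walls. Shut: underside at z = 66 mm, front edge at x = -51 mm in the case frame.
- blade: Thin blade tool: flat black handle with orange end, 100 x 38 wide x 22 mm high, and a flat steel blade 24 wide, 2.5 mm thick, reaching 80 mm beyond it; 0.09 kg. Origin: on the handle's centre line at half its height, 25 mm behind its front end; x points to the tip, z up. Handle from x = -75 to 25 mm, blade on to x = 105 mm, at half the handle's height (z = 0). It lies on its pad.
- blade_tip (a point): Middle of the blade's tip, at (105, 0, 0) mm in the blade's body frame.
- pad: Orange tool pad fixed flat on the shelf, 210 x 70 x 3 mm: the blade's place. Origin: on the shelf, about under the blade's origin as it lies at the start (the blade's origin is then 14 mm above it); x as the blade's x (the pad runs from x = -90 to 120 mm).
- module_red: Plug-in radio filter module with a red top: dark grey body 64 (x) x 40 (y) x 28 mm, on it an upright red grip fin 36 (x) x 12 (y) mm that rises to z = 52 mm, two small gold connectors on its +x end; about 0.13 kg. Origin: centre of its underside, z up. At the start it stands in the slot of the blue module.
- module_blue: Plug-in radio filter module with a blue top: dark grey body 64 (x) x 40 (y) x 28 mm, on it an upright blue grip fin 36 (x) x 12 (y) mm that rises to z = 52 mm, two small gold connectors on its +x end; about 0.13 kg. Origin: centre of its underside, z up. At the start it stands in the slot of the red module.
- module_yellow: Plug-in radio filter module with a yellow top: dark grey body 64 (x) x 40 (y) x 28 mm, on it an upright yellow grip fin 36 (x) x 12 (y) mm that rises to z = 52 mm, two small gold connectors on its +x end; about 0.13 kg. Origin: centre of its underside, z up. At the start it stands on the shelf, or is absent (None).
- module_green: Plug-in radio filter module with a green top: dark grey body 64 (x) x 40 (y) x 28 mm, on it an upright green grip fin 36 (x) x 12 (y) mm that rises to z = 52 mm, two small gold connectors on its +x end; about 0.13 kg. Origin: centre of its underside, z up. At the start it stands on the shelf, or is absent (None).
- module_white: Plug-in radio filter module with a white top: dark grey body 64 (x) x 40 (y) x 28 mm, on it an upright white grip fin 36 (x) x 12 (y) mm that rises to z = 52 mm, two small gold connectors on its +x end; about 0.13 kg. Origin: centre of its underside, z up. At the start it stands on the shelf, or is absent (None).
- slot_red: Red slot of the case: a red floor plate 88 x 50 x 2 mm with a red tile on the ledge in front of it. Origin: centre of the plate's underside, 6 mm above the shelf; a module stands on the plate's top (z = 2 mm in this frame); axes as the case's. Which slot has which colour varies.
- slot_blue: Blue slot of the case: a blue floor plate 88 x 50 x 2 mm with a blue tile on the ledge in front of it. Origin: centre of the plate's underside, 6 mm above the shelf; a module stands on the plate's top (z = 2 mm in this frame); axes as the case's. Which slot has which colour varies.
- slot_yellow: Yellow slot of the case: a yellow floor plate 88 x 50 x 2 mm with a yellow tile on the ledge in front of it. Origin: centre of the plate's underside, 6 mm above the shelf; a module stands on the plate's top (z = 2 mm in this frame); axes as the case's. Which slot has which colour varies.
- slot_green: Green slot of the case: a green floor plate 88 x 50 x 2 mm with a green tile on the ledge in front of it. Origin: centre of the plate's underside, 6 mm above the shelf; a module stands on the plate's top (z = 2 mm in this frame); axes as the case's. Which slot has which colour varies.
- slot_white: White slot of the case: a white floor plate 88 x 50 x 2 mm with a white tile on the ledge in front of it. Origin: centre of the plate's underside, 6 mm above the shelf; a module stands on the plate's top (z = 2 mm in this frame); axes as the case's. Which slot has which colour varies.
- receiver: Dark grey wireless receiver, 90 x 160 x 40 mm. Bystander, to be left where it is. Origin: centre of its underside.
- connector1: Gold-plated antenna connector standing upright, 32 mm dia, 60 mm high. Bystander, to be left where it is. Origin: centre of its underside.
- connector2: Second gold-plated antenna connector, the same. Bystander, to be left where it is. Origin: centre of its underside.
- bumper: Red rubber bumper corner, L-shaped, 70 x 70 x 30 mm. Bystander, to be left where it is. Origin: centre of its underside.
- lens_cap: Smoke plastic lens cap, 76 mm dia, 13 mm high. Bystander, to be left where it is. Origin: centre of its underside.
- mug: Blue mug, 80 mm dia, 95 mm high. Bystander, to be left where it is. Origin: centre of its underside.
- beltpack: Black belt-pack transmitter, 62 x 95 x 22 mm. Bystander, to be left where it is. Origin: centre of its underside.
Not all that is in view belongs to the job. Leave any brown or pink look-alike of the module_green alone. Leave any brown look-alike of the module_yellow alone.

How it is judged:
On the way, in this order (a step that is already met when the one before it is completed fails the run):
1. the cover is levered up with the blade (over 0.3 rad, the blade touching it) (value of joint cover above 0.3 rad and contact force between blade and cover above 0.2 N), for 0.1 s.
2. the cover stands open (over 1.4 rad) (value of joint cover above 1.4 rad), for 0.2 s.
3. every module stands in the slot of its own colour (horizontal distance between module_red and slot_red below 0.02 m and z of module_red in the frame of slot_red below 0.007 m and angle between each of module_red, module_blue, module_yellow, module_green, module_white's own z axis and vertical below 0.12 rad and horizontal distance between module_blue and slot_blue below 0.02 m and z of module_blue in the frame of slot_blue below 0.007 m and horizontal distance between module_yellow and slot_yellow below 0.02 m and z of module_yellow in the frame of slot_yellow below 0.007 m and horizontal distance between module_green and slot_green below 0.02 m and z of module_green in the frame of slot_green below 0.007 m and horizontal distance between module_white and slot_white below 0.02 m and z of module_white in the frame of slot_white below 0.007 m), for 0.2 s.
At the end, for the whole second after the job is handed in: Every module present stands upright (within 0.12 rad) on the floor of the slot of its own colour, within 20 mm of its centre; the cover is shut (under 0.05 rad); the blade lies flat on its pad, its origin within 25 mm of the pad's and its blade pointing along the pad's x within 0.3 rad; all at rest (all of step 3 and value of joint cover below 0.05 rad and horizontal distance between blade and pad below 0.025 m and z of blade in the frame of pad below 0.018 m and z of blade_tip in the frame of pad below 0.025 m and angle between the x axis of blade and the x axis of pad, either way round below 0.3 rad and x of blade_tip in the frame of pad above 0.05 m and linear speed of each of blade, module_red, module_blue, module_yellow, module_green, module_white below 0.03 m/s); the robot touches nothing.
It fails at once if a bystander is pushed away (over 30 mm) (distance of any of receiver, connector1, connector2, bumper, lens_cap, mug, beltpack from where it was at the start of the episode above 0.03 m).
It fails at once if a bystander is knocked over (angle between any of receiver, connector1, connector2, bumper, lens_cap, mug, beltpack's own z axis and vertical above 0.5 rad).
Of module_yellow, module_green, module_white only 1 to 3 are there at a start; the rules pass over those that are not, and their reading is None.
At some moment in a run one of module_yellow, module_green, module_white, blade may be knocked a few centimetres aside while the robot is not near it.
It also fails if it takes over 210 s, if anything falls off the work surface, if the arm or the gripper's body presses on something with over 40 N, if the wrist force passes 120 N, or if a joint passes its speed limit or range.

## Robot

A 6-joint arm with a two-finger parallel gripper is mounted at the origin on the work surface. World frame = base frame: x ahead of the robot, y to its left, z up, the work surface at z = 0. Lengths are in m, angles in rad, forces in N, time in s.
With the tool pointing down it reaches from about 0.275 to 0.75 m from the base axis. Payload 10.2 kg.
Tool frame: the origin (TCP) lies on the centre line of the jaws, within the pads' length; the fingertips stand r.tip_reach ahead of it and the grasp point (between the pads) lies 8 mm behind it (r.tip_reach is the distance from the TCP to the fingertips, in m); z points along the fingers, y is the line along which they close (so a half turn about z gives the same grasp; the last joint's range is limited). The gripper opens to 88 mm and grips with 3 to 60 N. Pads are 18 mm wide; open, the fingers measure 123 mm over their backs; the gripper's body (75 mm by 187 mm) begins 45 mm behind the grasp point.
Start: joints at [-1.471, 0.313, 1.498, -0, 1.331, -0.223], TCP at [0.167, -0.498, 0.25] pointing down, gripper open.
Joint ranges: [-2.94, 2.94], [-0.97, 2.17], [0.19, 2.56], [-1.23, 4.37], [0.02, 3.11], [-2.88, 2.88]. Speed limits (rad/s): [2.39, 2.39, 3.01, 3.14, 3.14, 3.14].

## Interface

Orientations are given as a 3x3 rotation matrix whose columns are the frame's x, y, z axes.
In Python, from cell import r gives the robot as it stands.
- The arm moves only by the shell command python3 -m jog 'ROWS' [OPENING] [FORCE]. ROWS is a JSON object of lists of equal length, an entry for each row: "dp": the shift along the tool's x, y, z in units of 300 mm (1.0 is 300 mm), a list of three; "turn": the turn, a rotation vector about the tool's x, y, z in units of 360 degrees (1.0 is 360 degrees), a list of three. A call has 1 to 12 rows; each row is the pose to reach, as a shift and turn from the pose commanded when the call began, along the tool's axes at that moment, turning the shorter way round; what a row does not reach only later rows make up. A row lasts 1/8 s, in which the tool goes at most 62.5 mm and 10.7 degrees, less where a joint would pass 70% of its speed; a pose out of reach is approached as far as the arm can. A call with a number of a shift or a turn outside -1 to 1 is refused whole. A call with a gripper value outside its range is refused whole. OPENING is the opening, from 0 (shut) to 1 (fully open), set as the call begins (- or left out, the last holds). The fingers move at their own pace and stop on an object; FORCE is the grip in N (left out, the last holds). Time passes only in rows, so rows that repeat a pose let the fingers close. It gives the time, the measured TCP pose, the force, the opening and the grip force at its end, in the units of the state.
- r.sense(): the state, without advancing time (a new reading comes with each control period).
- r.get_image(name): name is "scene" or "top" or "wrist"; returns a dict with "color" (420x560x3 uint8, blue, green, red), "K" (3x3 intrinsics, pixels), "origin" and "rotation" of the camera in the world. Camera axes: x right, y up, looking along -z (the intrinsics and any distortion apply to the point x, -y, -z); pixel columns grow to the right and rows downward; lengths in m; the calibration is good to about 2 mm. The wrist camera is an equidistant fisheye: a pixel r from the principal point sees the ray r / f radians off the axis. A picture is of the moment at which its call begins. There is no depth.
- r.job_done(): hands the job in; it is judged then, once.
The state is a dict: "t": time; "joints": joint angles; "joint_vel": joint speeds; "tau": joint torques, N m; "tool_pos": TCP position; "eef_rot": TCP orientation; "wrist_force": force on the tool from outside, world axes, zero at the start; "ft_torque": the same for the moment, N m; "finger_gap": finger opening in m; "finger_force": force on a finger pad.
Only numpy, scipy, OpenCV 4.12 (cv2) and the standard library are available. Lean on these libraries where they do the work, as an engineer would, in place of code of your own. Each camera call takes 0.05 s, during which the arm holds its last target. There are 200 camera calls.

## Working session

There is one attempt and no reset: what is moved stays moved. The work goes in short steps, Python scripts to look and compute and a shell command to move; the robot and the scene stay as the last step left them, time stands still between calls to the robot, and variables do not carry over. Pictures are saved under pics/ and viewed, at most 14 in all, crops included, and the job is handed in when it is done.

```bash
mkdir -p pics; ls; python3 - <<'E'
from cell import r
import cv2
s=r.sense();print(s, r.tip_reach)
for n in ("scene","top","wrist"):
    i=r.get_image(n);cv2.imwrite(f"pics/{n}0.png",i["color"]);print(n,i["K"],i["origin"],i["rotation"])
E
```

```text
pics
{'t': 0.0, 'joints': array([-1.47138108e+00,  3.13439651e-01,  1.49840848e+00,  9.92140402e-06,
        1.33097376e+00, -2.23436723e-01]), 'joint_vel': array([-0.00288608,  0.00129191, -0.00086306,  0.00051196, -0.00072015,
        0.00147775]), 'tau': array([-2.82363617e-03, -4.02218735e+01, -2.52275044e+01,  6.92387111e-02,
        3.52295302e-02, -8.63131390e-05]), 'tool_pos': array([ 0.16651832, -0.49766305,  0.24917711]), 'eef_rot': array([[ 9.48335191e-01,  3.17270156e-01, -1.12414370e-04],
       [ 3.17270051e-01, -9.48334443e-01,  1.22412948e-03],
       [ 2.81773333e-04, -1.19655078e-03, -9.99999244e-01]]), 'wrist_force': array([ 0.03203812, -0.32009829,  0.8719675 ]), 'ft_torque': array([-0.01005937,  0.00497675, -0.02890814]), 'finger_force': 0.0, 'finger_gap': 0.08781800724654125} 0.011
scene [[452.73993718   0.         280.70046222]
 [  0.         452.73993718 207.71903521]
 [  0.           0.           1.        ]] [1.08491367 0.42457042 1.01552228] [[-6.54670902e-01 -6.17550532e-01  4.35932736e-01]
 [ 7.55913882e-01 -5.35191724e-01  3.77046446e-01]
 [ 4.62359029e-04  5.76368943e-01  8.17189469e-01]]
top [[452.55649173   0.         286.50043663]
 [  0.         452.55649173 211.82606753]
 [  0.           0.           1.        ]] [ 0.37410982 -0.0427977   1.33791515] [[-0.01925875  0.98837487 -0.15081186]
 [-0.99943132 -0.02320701 -0.02446376]
 [-0.02767926  0.15025496  0.98825974]]
wrist [[325.1922621    0.         280.99393   ]
 [  0.         325.1922621  207.59541361]
 [  0.           0.           1.        ]] [ 0.24775825 -0.47073216  0.38414581] [[ 0.31718026  0.89734787  0.30686068]
 [-0.94836177  0.30099473  0.10006055]
 [-0.00257433 -0.32275217  0.94648001]]
```

View pics/top0.png

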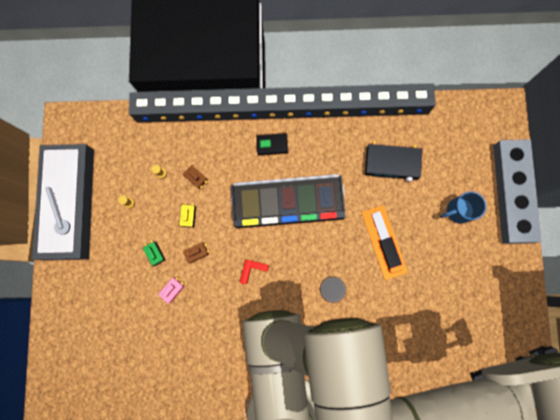

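View pics/scene0.png

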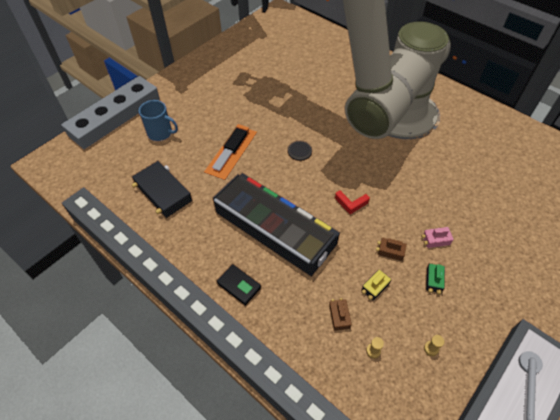

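The top view shows the case at (288,200), with tiles from left to right yellow, white, blue, green and red. The red module is in the blue slot and the blue one in the red slot. The shelf has a yellow module (187,215) and a green one (153,253), with no white one in sight. The blade is on its pad at (385,242), tip pointing up-left. The scene view shows the same.

```bash
cat > h.py <<'E'
import numpy as np, cv2
from scipy.spatial.transform import Rotation as R
from cell import r
def ray(im,u,v,fish=False):
    K=im["K"];x=(u-K[0,2])/K[0,0];y=(v-K[1,2])/K[1,1]
    if fish:
        a=np.hypot(x,y);s=np.sin(a)/a if a>1e-9 else 1.;d=np.array([x*s,-y*s,-np.cos(a)])
    else: d=np.array([x,-y,-1.])
    return np.array(im["origin"]),np.array(im["rotation"])@d
def onz(im,u,v,z,fish=False):
    o,d=ray(im,u,v,fish);return (o+d*(z-o[2])/d[2])
def mask(c,h0,h1,s0=110,v0=90,v1=255):
    h=cv2.cvtColor(c,cv2.COLOR_BGR2HSV);H=h[...,0].astype(int)
    m=((H>=h0)&(H<=h1)) if h0<=h1 else ((H>=h0)|(H<=h1))
    return (m&(h[...,1]>=s0)&(h[...,2]>=v0)&(h[...,2]<=v1)).astype(np.uint8)
COL=dict(red=(172,6),orange=(7,16),yellow=(22,35),green=(45,80),blue=(100,125))
def blobs(m,amin=12):
    n,l,st,ce=cv2.connectedComponentsWithStats(m)
    return [(ce[i],int(st[i,4]),cv2.minAreaRect(np.argwhere(l==i)[:,::-1].astype(np.float32))) for i in range(1,n) if st[i,4]>=amin]
def down(yaw,pitch=0.):
    "tool down, tool x at yaw (rad); pitch tilts about the tool's y"
    c,s=np.cos(yaw),np.sin(yaw)
    return np.array([[c,s,0],[s,-c,0],[0,0,-1.]])@R.from_euler('y',pitch).as_matrix()
def go(p,Rt=None):
    s=r.sense();R0=s["eef_rot"];Rt=R0 if Rt is None else Rt
    dp=R0.T@(np.array(p)-s["tool_pos"])/.3
    t=R.from_matrix(R0.T@Rt).as_rotvec()/2/np.pi
    print("dp",np.round(dp,4).tolist(),"turn",np.round(t,4).tolist(),"rows>=",int(np.ceil(max(np.linalg.norm(dp)*300/62.5,np.linalg.norm(t)*360/10.7))))
E
python3 - <<'E'
from h import *
for n in("top","scene"):
    im=r.get_image(n);c=im["color"]
    for k,(a,b) in COL.items():
        for ce,ar,rc in blobs(mask(c,a,b,130,110) if k!="orange" else mask(c,a,b,215,150)):
            if ar<1500: print(n,k,ce.round(1),ar,"z.057",onz(im,*ce,.057)[:2].round(4),"z.052",onz(im,*ce,.052)[:2].round(4),"z0",onz(im,*ce,.003)[:2].round(4),np.round(rc[1],0),round(rc[2]))
t=cv2.imread("pics/top0.png");cv2.imwrite("pics/c1.png",np.hstack([cv2.resize(t[170:285,225:425],None,fx=4,fy=4,interpolation=cv2.INTER_CUBIC)]))
E
```

```text
top red [328.  215.3] 109 z.057 [ 0.5568 -0.1294] z.052 [ 0.5575 -0.1297] z0 [ 0.5645 -0.133 ] [ 7. 16.] 85
top red [250.9 269.4] 286 z.057 [0.4081 0.0923] z.052 [0.4082 0.0929] z0 [0.4095 0.098 ] [24. 24.] 14
top yellow [155.4 168.8] 40 z.057 [0.7063 0.3707] z.052 [0.7075 0.3723] z0 [0.7203 0.3882] [6. 7.] 45
top yellow [122.1 199.5] 42 z.057 [0.6171 0.4658] z.052 [0.618  0.4678] z0 [0.6273 0.4873] [7. 6.] 90
top yellow [186.5 215.2] 302 z.057 [0.5665 0.277 ] z.052 [0.5673 0.2783] z0 [0.5746 0.2905] [14. 23.] 5
top yellow [249.7 221.7] 109 z.057 [0.5434 0.0948] z.052 [0.5441 0.0954] z0 [0.5506 0.1007] [ 7. 16.] 85
top green [264.9 143.1] 75 z.057 [0.7751 0.0484] z.052 [0.7767 0.0488] z0 [0.792  0.0523] [ 7. 10.] 90
top green [308.2 217. ] 82 z.057 [ 0.5533 -0.0727] z.052 [ 0.554  -0.0728] z0 [ 0.5608 -0.0739] [ 6. 14.] 84
top green [152.8 253.4] 237 z.057 [0.4588 0.3721] z.052 [0.4591 0.3737] z0 [0.4624 0.3896] [21. 12.] 63
top blue [308.1 113.2] 12 z.057 [ 0.863  -0.0806] z.052 [ 0.8649 -0.0808] z0 [ 0.8836 -0.0822] [2. 4.] 90
top blue [199.  116.2] 13 z.057 [0.8636 0.2438] z.052 [
[... 530 characters left out ...]
52 [0.54   0.0927] z0 [0.5123 0.0758] [17.  4.] 32
scene yellow [376.8 282.3] 378 z.057 [0.5877 0.2896] z.052 [0.5851 0.2889] z0 [0.5596 0.282 ] [16. 24.] 43
scene green [270.  191.9] 31 z.057 [ 0.5534 -0.0729] z.052 [ 0.5506 -0.0755] z0 [ 0.5235 -0.1009] [14.  2.] 31
scene green [436.  275.6] 251 z.057 [0.4824 0.3849] z.052 [0.4793 0.3847] z0 [0.4485 0.3826] [22. 14.] 90
scene blue [110.1  61.5] 17 z.057 [ 0.4947 -0.8428] z.052 [ 0.4917 -0.8494] z0 [ 0.4615 -0.9142] [7. 3.] 31
scene blue [128.8  73.9] 16 z.057 [ 0.4941 -0.7444] z.052 [ 0.491  -0.7505] z0 [ 0.4608 -0.8102] [9. 3.] 36
scene blue [287.  202.6] 55 z.057 [ 0.5504 -0.0161] z.052 [ 0.5476 -0.0184] z0 [ 0.5203 -0.0409] [16.  3.] 32
```

View pics/c1.png

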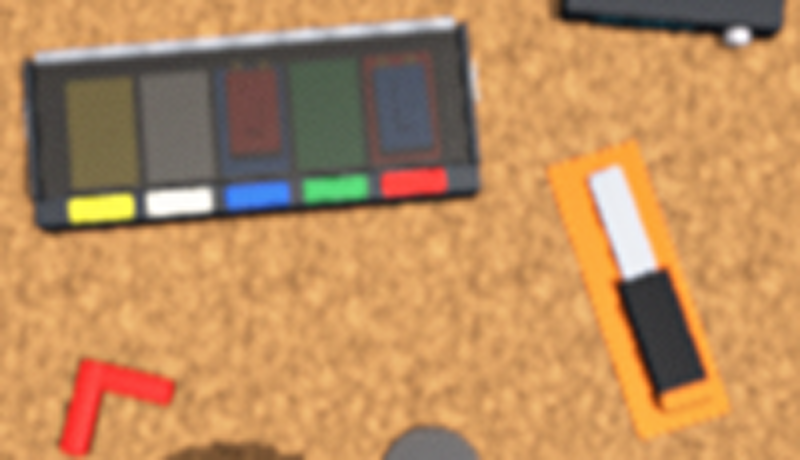

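The crop shows the cover shut, with the white slot empty as well as the yellow and green ones. The pad corners and the blade (tip near crop pixel (605,172), rear end (688,405)) can be measured from it.

```bash
cat >> h.py <<'E'
CY=0.062;CO=np.array([.6101,-.0128,0]);CR=R.from_euler('z',CY).as_matrix()
def case(x,y,z): return CO+CR@np.array([x,y,z])
E
python3 - <<'E'
from h import *
im=r.get_image("top");c=im["color"]
f=lambda x,y,z:onz(im,(x+.5)/4-.5+225,(y+.5)/4-.5+170,z)
P=[f(*q,.003) for q in((549,168),(633,142),(730,408),(645,437))]
cen=np.mean(P,0);d=(P[0]+P[1]-P[2]-P[3])[:2];yaw=np.arctan2(d[1],d[0]);u=np.array([np.cos(yaw),np.sin(yaw)])
print("pad centre",cen,"yaw",yaw,"len",np.linalg.norm(d)/2,"origin",cen[:2]-.015*u)
tip=f(605,172,.014);hf=f(644,277,.025);rear=f(688,402,.025);print(tip,hf,rear)
dd=(tip-rear)[:2];print("blade yaw",np.arctan2(dd[1],dd[0]))
org=tip[:2]-.105*u;print(org)
# handle black blob refine
h=cv2.cvtColor(c,cv2.COLOR_BGR2HSV)[...,2];m=(h<60).astype(np.uint8);m[:, :375]=0;m[:236]=0;m[275:]=0;m[:,410:]=0
for ce,a,rc in blobs(m,60):print(ce,a,onz(im,*ce,.022)[:2],rc)
b=np.append(org,.0155);y=np.arctan2(dd[1],dd[0]);print(y)
go([*cen[:2]-.015*u,.12],down(yaw+np.pi))
go([*cen[:2]-.015*u,.12],down(yaw))
E
```

```text
pad centre [ 0.4831626  -0.29540674  0.003     ] yaw 0.29555407830514957 len 0.2070657075727931 origin [ 0.46881299 -0.29977579]
[ 0.5675891  -0.27304794  0.014     ] [ 0.48863683 -0.29543082  0.025     ] [ 0.39844559 -0.32204779  0.025     ]
blade yaw 0.28197505260280964
[ 0.4671418  -0.30363129]
[389.34265734 251.54545455] 286 [ 0.45205238 -0.30476637] ((389.443115234375, 252.25538635253906), (27.513126373291016, 11.759642601013184), 70.55996704101562)
0.28197505260280964
dp [1.1649, -0.3062, 0.432] turn [0.0, -0.0001, -0.4957] rows>= 17
dp [1.1649, -0.3062, 0.432] turn [-0.0001, -0.0, 0.0043] rows>= 7
```

```bash
python3 -m jog '{"dp":[[0.9,-0.3,0.2],[0.9,-0.3,0.2],[0.9,-0.3,0.2],[0.9,-0.3,0.2],[0.9,-0.3,0.2],[0.9,-0.3,0.2],[0.9,-0.3,0.2],[0.9,-0.3,0.2],[0.9,-0.3,0.2],[0.9,-0.3,0.2],[0.9,-0.3,0.2],[0.9,-0.3,0.2]],"turn":[[0,0,-0.35],[0,0,-0.35],[0,0,-0.35],[0,0,-0.35],[0,0,-0.35],[0,0,-0.35],[0,0,-0.35],[0,0,-0.35],[0,0,-0.35],[0,0,-0.35],[0,0,-0.35],[0,0,-0.35]]}' 0.75 20
python3 - <<'E'
from h import *
go([.4675,-.3015,.12],down(.286+np.pi))
E
```

```text
t: 1.8
tool_pos: [0.394, -0.3269, 0.1897]
eef_rot: [[-0.817, 0.577, -0.0], [0.577, 0.817, 0.0], [0.0, 0.0, -1.0]]
wrist_force: [-0.1, -0.4, -0.3]
finger_gap: 0.066
finger_force: 0.0
dp [-0.1514, 0.2103, 0.2322] turn [0.0, -0.0, -0.1433] rows>= 5
```

```bash
python3 -m jog '{"dp":[[-0.151,0.21,0.232],[-0.151,0.21,0.232],[-0.151,0.21,0.232],[-0.151,0.21,0.232],[-0.151,0.21,0.232],[-0.151,0.21,0.232],[-0.151,0.21,0.232],[-0.151,0.21,0.232]],"turn":[[0,0,-0.143],[0,0,-0.143],[0,0,-0.143],[0,0,-0.143],[0,0,-0.143],[0,0,-0.143],[0,0,-0.143],[0,0,-0.143]]}'
python3 - <<'E'
from h import *
im=r.get_image("wrist");cv2.imwrite("pics/w1.png",im["color"]);print(im["origin"])
E
```

```text
t: 2.8
tool_pos: [0.4675, -0.3019, 0.1201]
eef_rot: [[-0.962, -0.274, 0.0], [-0.274, 0.962, -0.0], [-0.0, -0.0, -1.0]]
wrist_force: [-0.4, 0.3, -0.4]
finger_gap: 0.0659
finger_force: 0.0
[ 0.38767114 -0.32463774  0.25501015]
```

View pics/w1.png

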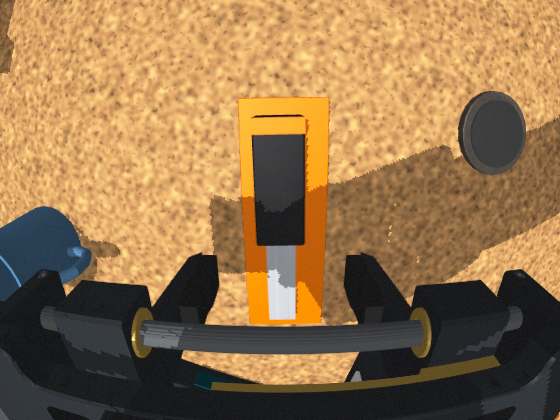

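The wrist view shows the blade between the open fingers: handle front corners at (257,245) and (304,244), rear end corners at (252,116) and (307,118), tip around (283,319).

```bash
python3 - <<'E'
from h import *
im=r.get_image("wrist");f=lambda u,v,z:onz(im,u,v,z,True)
F=(f(257,245,.025)+f(304,244,.025))/2;B=(f(252,116,.025)+f(307,118,.025))/2;T=f(282.5,319,.014)
d=(F-B)[:2];y=np.arctan2(d[1],d[0]);print(F,B,T,np.linalg.norm(d),y)
d2=(T-B)[:2];y2=np.arctan2(d2[1],d2[0]);o=F[:2]-.025*np.array([np.cos(y),np.sin(y)]);print(y2,o)
c=[f(*q,.003) for q in((240,98),(329,97),(323,323),(249,325))];print(c,np.mean(c,0))
d3=(c[2]+c[3]-c[0]-c[1]);print(np.arctan2(d3[1],d3[0]))
go([*o,.016],down(y+np.pi))
E
```

```text
[ 0.49236693 -0.29490662  0.025     ] [ 0.39872481 -0.32224936  0.025     ] [ 0.57116116 -0.27057803  0.014     ] 0.09755241292027539 0.28409387961336235
0.2911398221887233 [ 0.46836903 -0.30191381]
[array([ 0.39361361, -0.35515867,  0.003     ]), array([ 0.37405254, -0.28994666,  0.003     ]), array([ 0.57433171, -0.22807743,  0.003     ]), array([ 0.59640222, -0.29763406,  0.003     ])] [ 0.48460002 -0.2927042   0.003     ]
0.28797870137729853
dp [-0.0027, -0.0008, 0.347] turn [-0.0, 0.0, -0.001] rows>= 2
```

```bash
python3 -m jog '{"dp":[[0,0,0.17],[0,0,0.3],[0,0,0.346],[0,0,0.346],[0,0,0.346]],"turn":[[0,0,0],[0,0,0],[0,0,0],[0,0,0],[0,0,0]]}' 0.75 20
python3 -m jog '{"dp":[[0,0,0],[0,0,0],[0,0,0],[0,0,0],[0,0,0],[0,0,0]],"turn":[[0,0,0],[0,0,0],[0,0,0],[0,0,0],[0,0,0],[0,0,0]]}' 0.2 60
```

```text
t: 3.52
tool_pos: [0.468, -0.3024, 0.0175]
eef_rot: [[-0.961, -0.275, 0.001], [-0.275, 0.961, -0.001], [-0.001, -0.002, -1.0]]
wrist_force: [0.2, -0.5, -0.1]
finger_gap: 0.0658
finger_force: 0.0
t: 4.28
tool_pos: [0.4676, -0.302, 0.0165]
eef_rot: [[-0.961, -0.275, 0.0], [-0.275, 0.961, -0.0], [-0.0, -0.0, -1.0]]
wrist_force: [-1.3, 0.0, 3.9]
finger_gap: 0.0374
finger_force: 59.8
```

```bash
python3 -m jog '{"dp":[[0,0,-0.15],[0,0,-0.35],[0,0,-0.35],[0,0,-0.35]],"turn":[[0,0,0],[0,0,0],[0,0,0],[0,0,0]]}'
python3 - <<'E'
from h import *
s=r.sense();print(s["finger_gap"])
go(case(-.190,0,.12),down(CY+np.pi))
E
```

```text
t: 4.78
tool_pos: [0.4671, -0.3014, 0.1202]
eef_rot: [[-0.961, -0.275, -0.001], [-0.275, 0.961, 0.001], [0.001, 0.002, -1.0]]
wrist_force: [-0.4, 0.2, -1.7]
finger_gap: 0.0372
finger_force: 59.8
0.03718596743143532
dp [-0.1047, 0.93, 0.002] turn [0.0002, -0.0002, 0.0345] rows>= 5
```

```bash
python3 -m jog '{"dp":[[-0.105,0.93,0.002],[-0.105,0.93,0.002],[-0.105,0.93,0.002],[-0.105,0.93,0.002],[-0.105,0.93,0.002],[-0.105,0.93,0.002],[-0.105,0.93,0.002],[-0.105,0.93,0.002],[-0.105,0.93,0.002]],"turn":[[0,0,0.0345],[0,0,0.0345],[0,0,0.0345],[0,0,0.0345],[0,0,0.0345],[0,0,0.0345],[0,0,0.0345],[0,0,0.0345],[0,0,0.0345]]}'
python3 - <<'E'
from h import *
go(case(-.190,0,.064),down(CY+np.pi))
E
```

```text
t: 5.9
tool_pos: [0.421, -0.0257, 0.1205]
eef_rot: [[-0.998, -0.061, -0.0], [-0.061, 0.998, 0.0], [0.0, 0.0, -1.0]]
wrist_force: [0.3, 0.6, -0.7]
finger_gap: 0.0374
finger_force: 59.8
dp [0.0016, 0.0037, 0.1884] turn [0.0, -0.0001, -0.0002] rows>= 1
```

```bash
python3 -m jog '{"dp":[[0,0.002,0.1],[0,0.002,0.188],[0,0.002,0.188],[0,0.002,0.188]],"turn":[[0,0,0],[0,0,0],[0,0,0],[0,0,0]]}'
python3 - <<'E'
from h import *
t=r.get_image("top")["color"][150:250,215:345];s=r.get_image("scene")["color"][130:230,200:330]
cv2.imwrite("pics/c2.png",np.vstack([cv2.resize(t,(780,600))[:300+40*0+300],])[:600]);cv2.imwrite("pics/c2.png",np.hstack([cv2.resize(t,(400,308),interpolation=2),cv2.resize(s,(400,308),interpolation=2)]))
E
```

```text
t: 6.4
tool_pos: [0.4214, -0.0247, 0.0651]
eef_rot: [[-0.998, -0.062, 0.001], [-0.062, 0.998, -0.0], [-0.001, -0.0, -1.0]]
wrist_force: [-0.6, 0.9, -1.0]
finger_gap: 0.0375
finger_force: 59.8
```

View pics/c2.png

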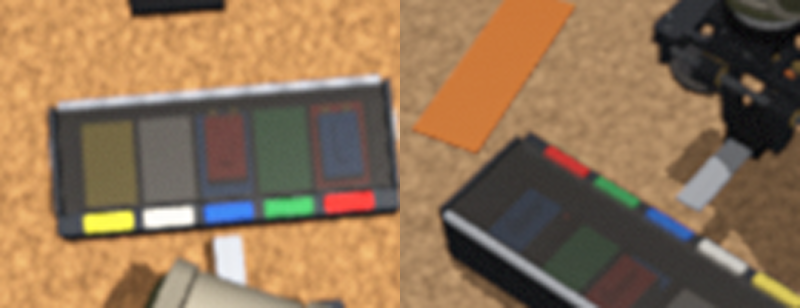

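```bash
cat >> h.py <<'E'
def tri(a,b):
    A=np.zeros((3,3));B=np.zeros(3)
    for o,d in(a,b):
        d=d/np.linalg.norm(d);M=np.eye(3)-np.outer(d,d);A+=M;B+=M@o
    return np.linalg.solve(A,B)
E
python3 - <<'E'
from h import *
p=tri(ray(r.get_image("top"),289.4,226.7),ray(r.get_image("scene"),293.3,195.0));print(p,CR.T@(p-CO))
s=r.sense();q=s["tool_pos"]+.105*CR[:,0];print(q,CR.T@(q-CO),s["tool_pos"])
go(case(-.190,0,.064),down(CY+np.pi))
E
```

```text
[ 0.52506071 -0.0176043   0.06330395] [-0.08517357  0.00047399  0.06330395]
[ 0.5261339  -0.0180686   0.06504063] [-8.41312109e-02 -5.59166876e-05  6.50406287e-02] [ 0.42133565 -0.02457443  0.06504063]
dp [0.0029, 0.0002, 0.0035] turn [-0.0001, 0.0002, 0.0] rows>= 1
```

```bash
python3 -m jog '{"dp":[[0,0,0.004],[-0.05,0,0.004],[-0.08,0,0.004],[-0.11,0,0.004],[-0.14,0,0.004],[-0.17,0,0.004],[-0.2,0,0.004],[-0.2,0,0.004],[-0.2,0,0.004]],"turn":[[0,0,0],[0,0,0],[0,0,0],[0,0,0],[0,0,0],[0,0,0],[0,0,0],[0,0,0],[0,0,0]]}'
```

```text
t: 7.72
tool_pos: [0.4806, -0.0206, 0.063]
eef_rot: [[-0.998, -0.062, -0.0], [-0.062, 0.998, 0.0], [0.0, 0.0, -1.0]]
wrist_force: [-0.2, 0.4, -0.7]
finger_gap: 0.0376
finger_force: 59.8
```

```bash
python3 -m jog '{"dp":[[0,0,-0.02],[0,0,-0.04],[0,0,-0.06],[0,0,-0.08],[0,0,-0.1],[0,0,-0.12],[0,0,-0.13],[0,0,-0.14],[0,0,-0.14],[0,0,-0.14]],"turn":[[0,0,0],[0,0,0],[0,0,0],[0,0,0],[0,0,0],[0,0,0],[0,0,0],[0,0,0],[0,0,0],[0,0,0]]}'
python3 - <<'E'
from h import *
t=r.get_image("top")["color"][150:250,215:345];s=r.get_image("scene")["color"][130:230,200:330]
cv2.imwrite("pics/c3.png",np.hstack([cv2.resize(t,(400,308),interpolation=2),cv2.resize(s,(400,308),interpolation=2)]))
E
```

```text
t: 8.98
tool_pos: [0.4809, -0.0207, 0.1051]
eef_rot: [[-0.998, -0.062, 0.0], [-0.062, 0.998, -0.0], [-0.0, -0.0, -1.0]]
wrist_force: [-0.8, -0.4, -2.2]
finger_gap: 0.0376
finger_force: 59.8
```

View pics/c3.png

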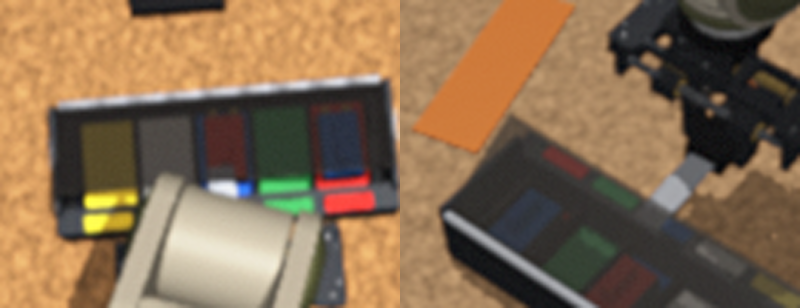

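The cover is clearly raised on the blade; its front edge stands above the tiles. Next I swing it on up along the arc.

```bash
python3 -m jog '{"dp":[[-0.01,0,-0.022],[-0.022,0,-0.043],[-0.048,0,-0.076],[-0.078,0,-0.107],[-0.113,0,-0.128],[-0.152,0,-0.147],[-0.192,0,-0.158],[-0.235,0,-0.167],[-0.27,0,-0.167],[-0.305,0,-0.163],[-0.305,0,-0.163],[-0.305,0,-0.163]],"turn":[[0,0,0],[0,0,0],[0,0,0],[0,0,0],[0,0,0],[0,0,0],[0,0,0],[0,0,0],[0,0,0],[0,0,0],[0,0,0],[0,0,0]]}'
python3 - <<'E'
from h import *
t=r.get_image("top")["color"][150:250,215:345];s=r.get_image("scene")["color"][130:230,200:330]
cv2.imwrite("pics/c4.png",np.hstack([cv2.resize(t,(400,308),interpolation=2),cv2.resize(s,(400,308),interpolation=2)]))
E
```

```text
t: 10.58
tool_pos: [0.5722, -0.015, 0.1541]
eef_rot: [[-0.998, -0.062, 0.0], [-0.062, 0.998, -0.0], [-0.0, -0.0, -1.0]]
wrist_force: [-0.3, 0.6, -1.2]
finger_gap: 0.0375
finger_force: 59.8
```

View pics/c4.png

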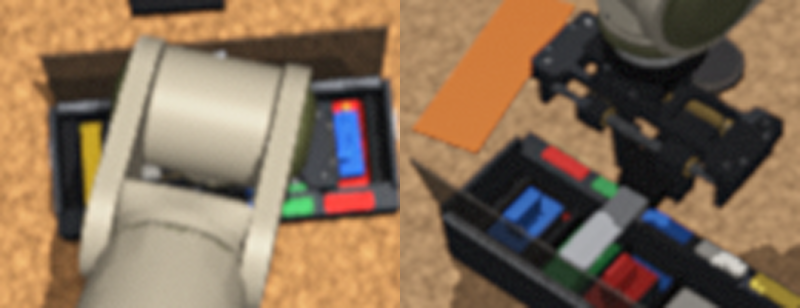

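The cover stands fully open, past vertical. Now I withdraw and put the blade back.

```bash
python3 -m jog '{"dp":[[0.1,0,0],[0.25,0,0],[0.4,0,0],[0.5,0,0],[0.5,0,0],[0.5,0,0]],"turn":[[0,0,0],[0,0,0],[0,0,0],[0,0,0],[0,0,0],[0,0,0]]}'
python3 - <<'E'
from h import *
go([.4695,-.2995,.13],down(.288+np.pi))
E
```

```text
t: 11.42
tool_pos: [0.4231, -0.0245, 0.1544]
eef_rot: [[-0.998, -0.062, 0.001], [-0.062, 0.998, -0.0], [-0.001, -0.0, -1.0]]
wrist_force: [0.1, -0.2, -1.3]
finger_gap: 0.0376
finger_force: 59.8
dp [-0.0974, -0.9244, 0.0819] turn [-0.0001, 0.0002, -0.036] rows>= 5
```

```bash
python3 -m jog '{"dp":[[-0.097,-0.924,0.082],[-0.097,-0.924,0.082],[-0.097,-0.924,0.082],[-0.097,-0.924,0.082],[-0.097,-0.924,0.082],[-0.097,-0.924,0.082],[-0.097,-0.924,0.082],[-0.097,-0.924,0.082]],"turn":[[0,0,-0.036],[0,0,-0.036],[0,0,-0.036],[0,0,-0.036],[0,0,-0.036],[0,0,-0.036],[0,0,-0.036],[0,0,-0.036]]}'
python3 - <<'E'
from h import *
go([.4695,-.2995,.0175],down(.288+np.pi))
E
```

```text
t: 12.42
tool_pos: [0.469, -0.2982, 0.1296]
eef_rot: [[-0.958, -0.286, 0.0], [-0.286, 0.958, 0.0], [-0.0, 0.0, -1.0]]
wrist_force: [-0.1, 0.4, -1.2]
finger_gap: 0.0374
finger_force: 59.8
dp [-0.0003, -0.0048, 0.3736] turn [0.0, 0.0, 0.0002] rows>= 2
```

```bash
python3 -m jog '{"dp":[[0,-0.003,0.2],[0,-0.003,0.33],[0,-0.003,0.36],[0,-0.003,0.376],[0,-0.003,0.376]],"turn":[[0,0,0],[0,0,0],[0,0,0],[0,0,0],[0,0,0]]}'
python3 -m jog '{"dp":[[0,0,0],[0,0,0],[0,0,0],[0,0,0],[0,0,-0.15],[0,0,-0.4],[0,0,-0.4],[0,0,-0.4]],"turn":[[0,0,0],[0,0,0],[0,0,0],[0,0,0],[0,0,0],[0,0,0],[0,0,0],[0,0,0]]}' 0.75
python3 - <<'E'
from h import *
im=r.get_image("wrist");f=lambda u,v,z:onz(im,u,v,z,True)
c=im["color"]
for ce,a,rc in blobs((cv2.cvtColor(c,cv2.COLOR_BGR2HSV)[...,2]<50).astype(np.uint8),1500):print(ce,a,f(*ce,.025),rc)
go(case(0,-.112,.13),down(CY+np.pi))
E
```

```text
t: 13.05
tool_pos: [0.4695, -0.3004, 0.0179]
eef_rot: [[-0.959, -0.285, 0.002], [-0.285, 0.959, -0.001], [-0.001, -0.002, -1.0]]
wrist_force: [0.3, -0.5, 0.2]
finger_gap: 0.0373
finger_force: 59.8
t: 14.05
tool_pos: [0.4689, -0.3001, 0.1367]
eef_rot: [[-0.959, -0.284, 0.0], [-0.284, 0.959, -0.0], [-0.0, -0.001, -1.0]]
wrist_force: [-0.1, 1.3, -1.1]
finger_gap: 0.066
finger_force: 0.0
[282.49010198 215.06358728] 1667 [ 0.47563319 -0.29653068  0.025     ] ((280.5, 184.5), (103.0, 45.0), 90.0)
[286.01653473 348.85591164] 46992 [ 0.61385313 -0.25149125  0.025     ] ((279.5, 336.0), (165.99996948242188, 558.9998779296875), 90.0)
dp [-0.6404, 0.4189, 0.0184] turn [0.0002, -0.0002, 0.036] rows>= 4
```

```bash
python3 -m jog '{"dp":[[0,0,-0.16],[-0.3,0.28,-0.16],[-0.59,0.54,-0.16],[-0.59,0.54,-0.16],[-0.59,0.54,-0.16],[-0.59,0.54,-0.16],[-0.59,0.54,-0.16],[-0.59,0.54,-0.16],[-0.59,0.54,-0.16]],"turn":[[0,0,0],[0,0,0.036],[0,0,0.036],[0,0,0.036],[0,0,0.036],[0,0,0.036],[0,0,0.036],[0,0,0.036],[0,0,0.036]]}' 0.35 20
python3 - <<'E'
from h import *
im=r.get_image("wrist");cv2.imwrite("pics/w2.png",im["color"])
E
```

```text
t: 15.22
tool_pos: [0.5922, -0.0954, 0.1845]
eef_rot: [[-0.998, -0.06, -0.0], [-0.06, 0.998, 0.0], [0.0, 0.0, -1.0]]
wrist_force: [0.4, -0.1, 0.1]
finger_gap: 0.0309
finger_force: 0.0
```

View pics/w2.png

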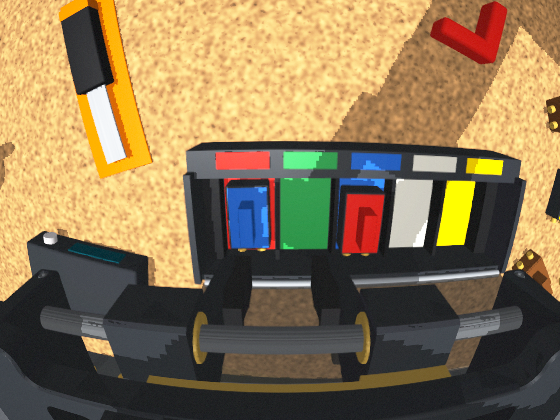

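```bash
python3 - <<'E'
import cv2
c=cv2.imread("pics/w2.png")[140:275,215:415];cv2.imwrite("pics/c5.png",cv2.resize(c,(800,540),interpolation=cv2.INTER_CUBIC))
E
```

```text
(no output)
```

View pics/c5.png

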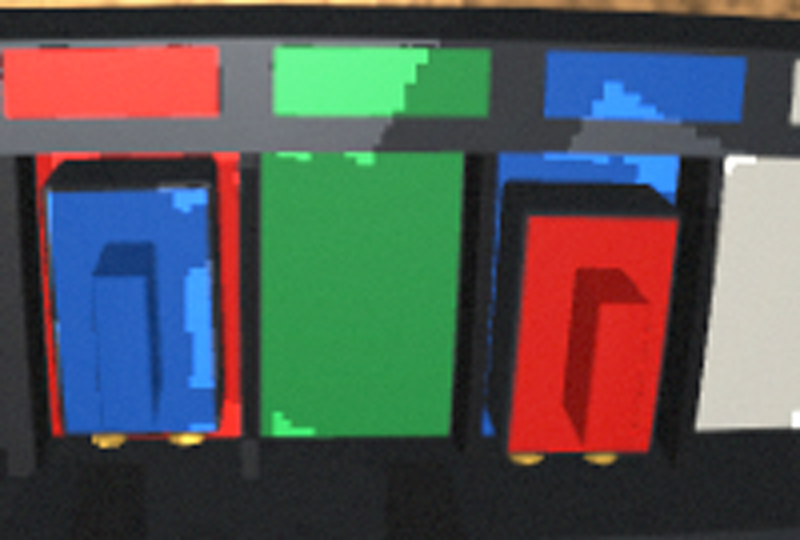

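The crop shows the blue module's top at corners (47,190)–(216,433), and the red one's at (527,217)–(653,450). I convert both to case coordinates and use the tiles as a check.

```bash
python3 - <<'E'
from h import *
im=r.get_image("wrist");f=lambda q,z:CR.T@(onz(im,(q[0]+.5)/4-.5+215,(q[1]+.5)/4-.5+140,z,True)-CO)
for nm,Q,z in(("blue",[(47,190),(210,187),(216,433),(62,433)],.036),("red",[(527,217),(679,217),(653,450),(508,453)],.036),("tile red",[(5,50),(219,47),(219,117),(5,118)],.057),("tile blue",[(547,52),(746,58),(743,122),(545,118)],.057),("floor green",[(262,153),(463,153),(449,436),(262,436)],.008)):
    c=np.array([f(q,z) for q in Q]);d=c[2]+c[3]-c[0]-c[1]
    print(nm,(c.mean(0)*1e3).round(1),"yaw",round(np.arctan2(d[1],d[0]),3),np.linalg.norm(c[0]-c[1]).round(4),np.linalg.norm(c[0]-c[3]).round(4))
E
```

```text
blue [   1.2 -111.5   36. ] yaw 0.005 0.0372 0.0612
red [ 7.5 -1.9 36. ] yaw -0.004 0.037 0.0605
tile red [ -57.7 -112.2   57. ] yaw -0.028 0.0442 0.0144
tile blue [-57.5  -0.   57. ] yaw 0.028 0.0442 0.014
floor green [  7.7 -56.4   8. ] yaw -0.001 0.0498 0.077
```

```bash
python3 - <<'E'
from h import *
go(case(0.0,-.1115,.051),down(CY+np.pi))
E
```

```text
dp [-0.0761, -0.1015, 0.4454] turn [-0.0, -0.0, -0.0002] rows>= 3
```

```bash
python3 -m jog '{"dp":[[-0.076,-0.101,0.1],[-0.076,-0.101,0.1],[-0.076,-0.101,0.25],[-0.076,-0.101,0.4],[-0.076,-0.101,0.445],[-0.076,-0.101,0.445],[-0.076,-0.101,0.445]],"turn":[[0,0,0],[0,0,0],[0,0,0],[0,0,0],[0,0,0],[0,0,0],[0,0,0]]}'
python3 -m jog '{"dp":[[0,0,0],[0,0,0],[0,0,0],[0,0,-0.1],[0,0,-0.27],[0,0,-0.27],[0,0,-0.27]],"turn":[[0,0,0],[0,0,0],[0,0,0],[0,0,0],[0,0,0],[0,0,0],[0,0,0]]}' 0 25
python3 - <<'E'
from h import *
go(case(0.0,-.056,.13),down(CY+np.pi))
E
```

```text
t: 16.2
tool_pos: [0.6182, -0.1235, 0.0533]
eef_rot: [[-0.998, -0.062, 0.003], [-0.062, 0.998, -0.001], [-0.003, -0.001, -1.0]]
wrist_force: [0.5, 0.1, -0.2]
finger_gap: 0.0308
finger_force: 0.0
t: 17.08
tool_pos: [0.6166, -0.123, 0.1309]
eef_rot: [[-0.998, -0.062, -0.002], [-0.062, 0.998, 0.001], [0.002, 0.001, -1.0]]
wrist_force: [-0.1, 1.2, -1.7]
finger_gap: 0.0119
finger_force: 24.9
dp [-0.0011, 0.1812, 0.003] turn [0.0002, -0.0003, 0.0] rows>= 1
```

```bash
python3 -m jog '{"dp":[[0,0.181,0],[0,0.181,0],[0,0.181,0.1],[0,0.181,0.2],[0,0.181,0.25],[0,0.181,0.262],[0,0.181,0.262],[0,0.181,0.262]],"turn":[[0,0,0],[0,0,0],[0,0,0],[0,0,0],[0,0,0],[0,0,0],[0,0,0],[0,0,0]]}'
python3 -m jog '{"dp":[[0,0,0],[0,0,0],[0,0,0],[0,0,-0.1],[0,0,-0.2],[0,0,-0.2],[0,0,-0.2]],"turn":[[0,0,0],[0,0,0],[0,0,0],[0,0,0],[0,0,0],[0,0,0],[0,0,0]]}' 0.35
python3 - <<'E'
from h import *
go(case(0.006,-.002,.051),down(CY+np.pi))
E
```

```text
t: 18.08
tool_pos: [0.6143, -0.0693, 0.0545]
eef_rot: [[-0.998, -0.062, 0.002], [-0.062, 0.998, -0.001], [-0.002, -0.001, -1.0]]
wrist_force: [-0.4, -0.3, -1.5]
finger_gap: 0.0116
finger_force: 24.9
t: 18.95
tool_pos: [0.6134, -0.0689, 0.1124]
eef_rot: [[-0.998, -0.062, -0.001], [-0.062, 0.998, 0.0], [0.001, 0.001, -1.0]]
wrist_force: [-0.9, 1.0, 0.6]
finger_gap: 0.0307
finger_force: 0.0
dp [-0.0209, 0.1807, 0.2049] turn [0.0001, -0.0002, -0.0] rows>= 2
```

```bash
python3 -m jog '{"dp":[[-0.02,0.181,0],[-0.02,0.181,0],[-0.02,0.181,0.1],[-0.02,0.181,0.18],[-0.02,0.181,0.205],[-0.02,0.181,0.205],[-0.02,0.181,0.205]],"turn":[[0,0,0],[0,0,0],[0,0,0],[0,0,0],[0,0,0],[0,0,0],[0,0,0]]}'
python3 -m jog '{"dp":[[0,0,0],[0,0,0],[0,0,0],[0,0,-0.1],[0,0,-0.37],[0,0,-0.37],[0,0,-0.37],[0,0,-0.37]],"turn":[[0,0,0],[0,0,0],[0,0,0],[0,0,0],[0,0,0],[0,0,0],[0,0,0],[0,0,0]]}' 0 25
python3 - <<'E'
from h import *
go(case(0.002,-.112,.051),down(CY+np.pi))
E
```

```text
t: 19.82
tool_pos: [0.6169, -0.0148, 0.0529]
eef_rot: [[-0.998, -0.062, 0.001], [-0.062, 0.998, -0.0], [-0.001, -0.0, -1.0]]
wrist_force: [0.3, 0.0, 0.0]
finger_gap: 0.0308
finger_force: 0.0
t: 20.82
tool_pos: [0.6158, -0.0144, 0.1614]
eef_rot: [[-0.998, -0.062, -0.003], [-0.062, 0.998, 0.001], [0.003, 0.001, -1.0]]
wrist_force: [-0.6, 0.1, -1.7]
finger_gap: 0.0119
finger_force: 24.9
dp [0.0112, -0.3673, 0.3677] turn [0.0001, -0.0004, 0.0] rows>= 3
```

```bash
python3 -m jog '{"dp":[[0.011,-0.18,0],[0.011,-0.367,0],[0.011,-0.367,0],[0.011,-0.367,0.1],[0.011,-0.367,0.2],[0.011,-0.367,0.3],[0.011,-0.367,0.35],[0.011,-0.367,0.366],[0.011,-0.367,0.366],[0.011,-0.367,0.366]],"turn":[[0,0,0],[0,0,0],[0,0,0],[0,0,0],[0,0,0],[0,0,0],[0,0,0],[0,0,0],[0,0,0],[0,0,0]]}'
python3 -m jog '{"dp":[[0,0,0],[0,0,0],[0,0,0],[0,0,-0.1],[0,0,-0.2],[0,0,-0.2],[0,0,-0.2]],"turn":[[0,0,0],[0,0,0],[0,0,0],[0,0,0],[0,0,0],[0,0,0],[0,0,0]]}' 0.35
python3 - <<'E'
from h import *
go(case(0.0,-.056,.051),down(CY+np.pi))
E
```

```text
t: 22.08
tool_pos: [0.6205, -0.1247, 0.0542]
eef_rot: [[-0.998, -0.062, 0.002], [-0.062, 0.998, -0.001], [-0.002, -0.001, -1.0]]
wrist_force: [0.6, 0.3, -1.4]
finger_gap: 0.012
finger_force: 24.9
t: 22.95
tool_pos: [0.6196, -0.1244, 0.1121]
eef_rot: [[-0.998, -0.062, -0.001], [-0.062, 0.998, 0.001], [0.001, 0.001, -1.0]]
wrist_force: [0.3, 0.4, 0.3]
finger_gap: 0.0309
finger_force: 0.0
dp [0.0081, 0.1864, 0.2038] turn [0.0001, -0.0002, 0.0] rows>= 2
```

```bash
python3 -m jog '{"dp":[[0.008,0.186,0],[0.008,0.186,0],[0.008,0.186,0.1],[0.008,0.186,0.18],[0.008,0.186,0.204],[0.008,0.186,0.204],[0.008,0.186,0.204]],"turn":[[0,0,0],[0,0,0],[0,0,0],[0,0,0],[0,0,0],[0,0,0],[0,0,0]]}'
python3 -m jog '{"dp":[[0,0,0],[0,0,0],[0,0,0],[0,0,-0.1],[0,0,-0.27],[0,0.187,-0.27],[0,0.187,-0.27],[0,0.187,-0.17],[0,0.187,-0.05],[0,0.187,0],[0,0.187,0.001],[0,0.187,0.001]],"turn":[[0,0,0],[0,0,0],[0,0,0],[0,0,0],[0,0,0],[0,0,0],[0,0,0],[0,0,0],[0,0,0],[0,0,0],[0,0,0],[0,0,0]]}' 0 25
python3 -m jog '{"dp":[[0,0,0],[0,0,0],[0,0,0],[0,0,-0.1],[0,0,-0.3],[0,0,-0.5],[0,0,-0.5]],"turn":[[0,0,0],[0,0,0],[0,0,0],[0,0,0],[0,0,0],[0,0,0],[0,0,0]]}' 0.35
python3 - <<'E'
from h import *
print(r.sense()["tool_pos"])
im=r.get_image("wrist");cv2.imwrite("pics/w3.png",im["color"])
E
```

```text
t: 23.82
tool_pos: [0.6146, -0.0694, 0.0529]
eef_rot: [[-0.998, -0.062, 0.001], [-0.062, 0.998, -0.0], [-0.001, -0.001, -1.0]]
wrist_force: [-0.0, -0.9, 0.1]
finger_gap: 0.0307
finger_force: 0.0
t: 25.32
tool_pos: [0.6109, -0.0134, 0.0521]
eef_rot: [[-0.998, -0.062, 0.0], [-0.062, 0.998, -0.0], [-0.0, -0.0, -1.0]]
wrist_force: [-0.6, -0.3, -1.6]
finger_gap: 0.012
finger_force: 25.0
t: 26.2
tool_pos: [0.6123, -0.0133, 0.2067]
eef_rot: [[-0.998, -0.062, 0.009], [-0.062, 0.998, -0.002], [-0.009, -0.003, -1.0]]
wrist_force: [-0.5, 0.1, -0.4]
finger_gap: 0.0308
finger_force: 0.0
[ 0.61230172 -0.01328127  0.20674525]
```

View pics/w3.png

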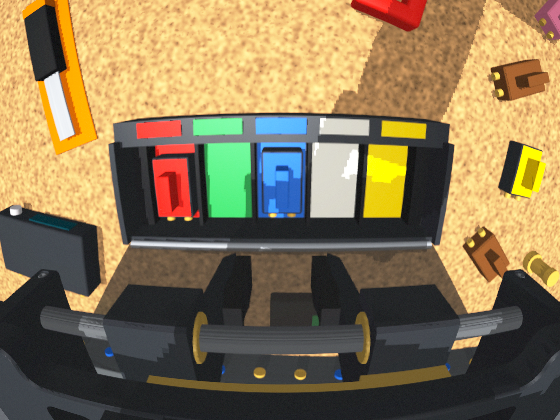

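Red and blue are now swapped: the red module is in the slot with the red tile, left, and the blue one in the middle slot. Next I look at the shelf modules from above.

```bash
python3 -m jog '{"dp":[[0.05,0.2,-0.1],[0.1,0.95,-0.15],[0.1,0.95,-0.15],[0.1,0.95,-0.15],[0.1,0.95,-0.15],[0.1,0.95,-0.15],[0.1,0.95,-0.15],[0.1,0.95,-0.15],[0.1,0.95,-0.15]],"turn":[[0,0,0],[0,0,0],[0,0,0],[0,0,0],[0,0,0],[0,0,0],[0,0,0],[0,0,0],[0,0,0]]}'
python3 - <<'E'
from h import *
im=r.get_image("wrist");cv2.imwrite("pics/w4.png",im["color"]);c=im["color"]
for k in("yellow","green"):
    for ce,a,rc in blobs(mask(c,*COL[k],110,50),150):print(k,ce.round(1),a,onz(im,*ce,.033,True)[:2].round(4),np.round(rc[1]),round(rc[2],1))
E
```

```text
t: 27.38
tool_pos: [0.5633, 0.2686, 0.2465]
eef_rot: [[-0.998, -0.061, -0.0], [-0.061, 0.998, -0.0], [0.0, -0.0, -1.0]]
wrist_force: [-0.3, 0.4, 0.6]
finger_gap: 0.031
finger_force: 0.0
yellow [123.3 159.4] 463 [0.5501 0.083 ] [13. 35.] 86.6
yellow [294.2 184.8] 1766 [0.5713 0.2844] [34. 56.] 8.1
yellow [143.  200.9] 1709 [0.6002 0.1063] [61. 29.] 82.9
yellow [442.4 239.6] 268 [0.6297 0.4815] [18. 17.] 90.0
green [389.1  96.1] 1653 [0.4636 0.3813] [55. 31.] 68.2
green [ 19. 167.] 242 [ 0.561  -0.0969] [11. 22.] 84.3
green [ 43.7 201.5] 731 [ 0.6096 -0.0548] [53. 15.] 79.0
```

View pics/w4.png

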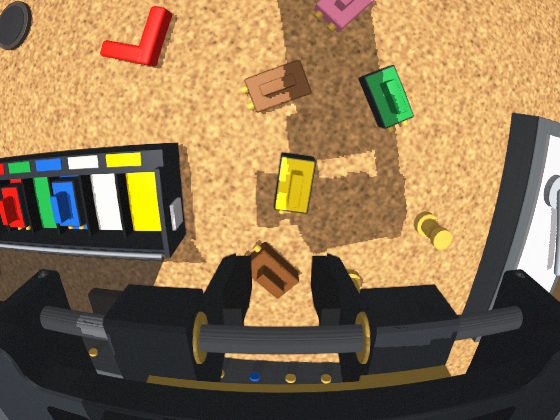

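Yellow is at (294,185) and green at (389,96), both clear of the look-alikes. I get their fin directions by mapping the masks to the top plane.

```bash
cat >> h.py <<'E'
def shelf(im,k,near,z=.031):
    n,l,st,ce=cv2.connectedComponentsWithStats(mask(im["color"],*COL[k],110,50))
    for i in range(1,n):
        if st[i,4]<400: continue
        p=onz(im,*ce[i],z,True)[:2]
        if np.hypot(*(p-near))<.06:
            P=np.array([onz(im,u,v,z,True)[:2]*1e3 for v,u in np.argwhere(l==i)],np.float32)
            (cx,cy),(w,h),a=cv2.minAreaRect(P)
            if w<h:a+=90;w,h=h,w
            a=(a+90)%180-90;print(k,p,(round(cx,1),round(cy,1)),round(w),round(h),"yaw",np.radians(a).round(3));return cx/1e3,cy/1e3,np.radians(a)
E
python3 - <<'E'
from h import *
im=r.get_image("wrist")
x,y,a=shelf(im,"yellow",(.571,.284));go([x,y,.10],down(a+np.pi))
shelf(im,"green",(.463,.381))
E
```

```text
yellow [0.57168197 0.28459699] (574.4, 284.6) 65 37 yaw -0.076
dp [-0.0403, 0.0499, 0.489] turn [-0.0, -0.0, 0.0218] rows>= 3
green [0.46349412 0.38199598] (463.7, 382.6) 60 37 yaw 0.504
```

```bash
python3 -m jog '{"dp":[[-0.032,0.05,0.2],[-0.032,0.05,0.4],[-0.032,0.05,0.55],[-0.032,0.05,0.65],[-0.032,0.05,0.678],[-0.032,0.05,0.678],[-0.032,0.05,0.678]],"turn":[[0,0,0.022],[0,0,0.022],[0,0,0.022],[0,0,0.022],[0,0,0.022],[0,0,0.022],[0,0,0.022]]}'
python3 -m jog '{"dp":[[0,0,0],[0,0,0],[0,0,0],[0,0,-0.1],[0,0,-0.4],[0,0,-0.4],[0,0,-0.4],[0,0,-0.4]],"turn":[[0,0,0],[0,0,0],[0,0,0],[0,0,0],[0,0,0],[0,0,0],[0,0,0],[0,0,0]]}' 0 25
python3 - <<'E'
from h import *
go(case(0.0,.112,.0515),down(CY+np.pi))
E
```

```text
t: 28.35
tool_pos: [0.5725, 0.2853, 0.0449]
eef_rot: [[-0.997, 0.076, 0.002], [0.076, 0.997, 0.001], [-0.002, 0.001, -1.0]]
wrist_force: [0.9, -0.2, -0.4]
finger_gap: 0.031
finger_force: 0.0
t: 29.35
tool_pos: [0.571, 0.2849, 0.1613]
eef_rot: [[-0.997, 0.076, -0.003], [0.076, 0.997, -0.001], [0.003, -0.001, -1.0]]
wrist_force: [-0.5, -0.1, -1.9]
finger_gap: 0.012
finger_force: 25.0
dp [-0.1551, -0.6093, 0.3662] turn [-0.0001, -0.0005, -0.022] rows>= 4
```

```bash
python3 -m jog '{"dp":[[-0.155,-0.61,0],[-0.155,-0.61,0],[-0.155,-0.61,0],[-0.155,-0.61,0],[-0.155,-0.61,0],[-0.155,-0.61,0.1],[-0.155,-0.61,0.2],[-0.155,-0.61,0.3],[-0.155,-0.61,0.35],[-0.155,-0.61,0.365],[-0.155,-0.61,0.365],[-0.155,-0.61,0.365]],"turn":[[0,0,-0.022],[0,0,-0.022],[0,0,-0.022],[0,0,-0.022],[0,0,-0.022],[0,0,-0.022],[0,0,-0.022],[0,0,-0.022],[0,0,-0.022],[0,0,-0.022],[0,0,-0.022],[0,0,-0.022]]}'
python3 -m jog '{"dp":[[0,0,0],[0,0,0],[0,0,0],[0,0,-0.1],[0,0,-0.3],[0,0,-0.5],[0,0,-0.5],[0,0,-0.5]],"turn":[[0,0,0],[0,0,0],[0,0,0],[0,0,0],[0,0,0],[0,0,0],[0,0,0],[0,0,0]]}' 0.35
python3 - <<'E'
from h import *
im=r.get_image("wrist");x,y,a=shelf(im,"green",(.463,.381)) or (.463,.381,.504)
print(blobs(mask(im["color"],*COL["green"],110,50),300))
go([x,y,.20],down(a+np.pi))
E
```

```text
t: 30.85
tool_pos: [0.6047, 0.0992, 0.0548]
eef_rot: [[-0.998, -0.062, 0.002], [-0.062, 0.998, -0.0], [-0.002, -0.0, -1.0]]
wrist_force: [-1.0, -0.3, -1.1]
finger_gap: 0.0115
finger_force: 25.0
t: 31.85
tool_pos: [0.6038, 0.0991, 0.2029]
eef_rot: [[-0.998, -0.062, -0.001], [-0.062, 0.998, 0.0], [0.001, 0.0, -1.0]]
wrist_force: [0.8, 0.2, -0.8]
finger_gap: 0.0307
finger_force: 0.0
green [0.46294703 0.38328271] (461.4, 385.5) 60 47 yaw 0.503
[(array([533.75404531,  89.21925566]), 1236, ((534.6763916015625, 89.03711700439453), (53.15940475463867, 26.579702377319336), 75.3236083984375)), (array([104.06920415, 137.20588235]), 578, ((103.96248626708984, 137.0684814453125), (15.203495979309082, 38.46354675292969), 85.03025817871094)), (array([128.10865645, 185.85707845]), 2218, ((128.0494842529297, 186.670654296875), (72.61683654785156, 32.07292175292969), 83.2901611328125))]
dp [0.4139, 0.9821, 0.0088] turn [0.0001, -0.0004, -0.0703] rows>= 6
```

```bash
python3 -m jog '{"dp":[[0.42,0.97,0],[0.42,0.97,0],[0.42,0.97,0],[0.42,0.97,0],[0.42,0.97,0],[0.42,0.97,0],[0.42,0.97,0],[0.42,0.97,0],[0.42,0.97,0],[0.42,0.97,0]],"turn":[[0,0,-0.07],[0,0,-0.07],[0,0,-0.07],[0,0,-0.07],[0,0,-0.07],[0,0,-0.07],[0,0,-0.07],[0,0,-0.07],[0,0,-0.07],[0,0,-0.07]]}'
python3 - <<'E'
from h import *
im=r.get_image("wrist");x,y,a=shelf(im,"green",(.463,.381))
go([x,y,.043],down(a+np.pi))
E
```

```text
t: 33.15
tool_pos: [0.4608, 0.3812, 0.2038]
eef_rot: [[-0.877, -0.48, 0.0], [-0.48, 0.877, -0.0], [-0.0, -0.0, -1.0]]
wrist_force: [1.0, -0.2, 1.4]
finger_gap: 0.0312
finger_force: 0.0
green [0.46158701 0.38231593] (462.5, 382.8) 59 37 yaw 0.5
dp [-0.0077, 0.0015, 0.5361] turn [-0.0, 0.0, 0.0002] rows>= 3
```

```bash
python3 -m jog '{"dp":[[-0.006,0.001,0.2],[-0.006,0.001,0.4],[-0.006,0.001,0.5],[-0.006,0.001,0.535],[-0.006,0.001,0.535],[-0.006,0.001,0.535]],"turn":[[0,0,0],[0,0,0],[0,0,0],[0,0,0],[0,0,0],[0,0,0]]}'
python3 -m jog '{"dp":[[0,0,0],[0,0,0],[0,0,0],[0,0,-0.1],[0,0,-0.4],[0,0,-0.4],[0,0,-0.4],[0,0,-0.4]],"turn":[[0,0,0],[0,0,0],[0,0,0],[0,0,0],[0,0,0],[0,0,0],[0,0,0],[0,0,0]]}' 0 25
python3 - <<'E'
from h import *
go(case(0.0,-.056,.16),down(CY+np.pi))
E
```

```text
t: 33.95
tool_pos: [0.4625, 0.3833, 0.0449]
eef_rot: [[-0.877, -0.481, 0.002], [-0.481, 0.877, 0.001], [-0.003, -0.0, -1.0]]
wrist_force: [-0.5, 0.2, 0.6]
finger_gap: 0.0308
finger_force: 0.0
t: 34.95
tool_pos: [0.4611, 0.3825, 0.1614]
eef_rot: [[-0.877, -0.481, -0.003], [-0.481, 0.877, -0.001], [0.003, 0.0, -1.0]]
wrist_force: [0.9, -0.8, -2.1]
finger_gap: 0.0119
finger_force: 25.0
dp [0.278, -1.563, 0.0055] turn [-0.0001, -0.0005, 0.07] rows>= 8
```

```bash
python3 -m jog '{"dp":[[0.14,-0.8,0],[0.14,-0.8,0],[0.14,-0.8,0],[0.14,-0.8,0],[0.14,-0.8,0],[0.14,-0.8,0],[0.14,-0.8,0]],"turn":[[0,0,0.07],[0,0,0.07],[0,0,0.07],[0,0,0.07],[0,0,0.07],[0,0,0.07],[0,0,0.07]]}'
python3 - <<'E'
from h import *
go(case(0.0,-.056,.0515),down(CY+np.pi))
E
```

```text
t: 35.83
tool_pos: [0.5398, 0.1534, 0.1627]
eef_rot: [[-0.998, -0.064, -0.001], [-0.064, 0.998, 0.0], [0.001, 0.0, -1.0]]
wrist_force: [1.0, 0.5, -1.2]
finger_gap: 0.0118
finger_force: 25.0
dp [-0.1987, -0.7546, 0.3702] turn [0.0, -0.0002, 0.0003] rows>= 5
```

```bash
python3 -m jog '{"dp":[[-0.199,-0.755,0],[-0.199,-0.755,0],[-0.199,-0.755,0],[-0.199,-0.755,0],[-0.199,-0.755,0],[-0.199,-0.755,0.1],[-0.199,-0.755,0.2],[-0.199,-0.755,0.3],[-0.199,-0.755,0.35],[-0.199,-0.755,0.369],[-0.199,-0.755,0.369],[-0.199,-0.755,0.369]],"turn":[[0,0,0],[0,0,0],[0,0,0],[0,0,0],[0,0,0],[0,0,0],[0,0,0],[0,0,0],[0,0,0],[0,0,0],[0,0,0],[0,0,0]]}'
python3 -m jog '{"dp":[[0,0,0],[0,0,0],[0,0,0],[0,0,-0.1],[0,0,-0.3],[0,0,-0.5],[0,0,-0.5],[0,0,-0.5]],"turn":[[0,0,0],[0,0,0],[0,0,0],[0,0,0],[0,0,0],[0,0,0],[0,0,0],[0,0,0]]}' 0.35
python3 - <<'E'
from h import *
im=r.get_image("wrist");t=r.get_image("top")["color"];s=r.get_image("scene")["color"]
cv2.imwrite("pics/w5.png",im["color"])
cv2.imwrite("pics/c6.png",np.vstack([np.hstack([cv2.resize(im["color"][90:270,20:420],(800,360))]),np.hstack([cv2.resize(s[100:280,180:380],(400,240)),cv2.resize(t[150:290,210:430],(400,240))])]))
E
```

```text
t: 37.33
tool_pos: [0.6145, -0.0701, 0.0536]
eef_rot: [[-0.998, -0.062, 0.002], [-0.062, 0.998, -0.0], [-0.002, -0.001, -1.0]]
wrist_force: [0.6, 0.6, -1.2]
finger_gap: 0.0121
finger_force: 25.0
t: 38.33
tool_pos: [0.6137, -0.07, 0.2017]
eef_rot: [[-0.998, -0.062, -0.001], [-0.062, 0.998, 0.0], [0.001, 0.0, -1.0]]
wrist_force: [0.5, -0.1, -0.1]
finger_gap: 0.0311
finger_force: 0.0
```

View pics/c6.png

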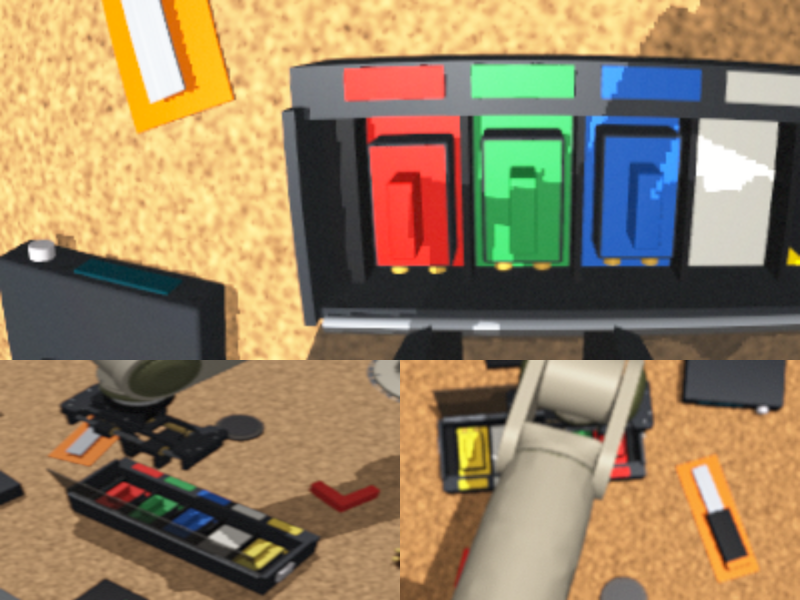

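All four modules stand in their own slots, the white slot is empty because that module is absent, and the blade lies on its pad. Now I go behind the cover with closed fingers.

```bash
python3 - <<'E'
from h import *
im=r.get_image("top");p=onz(im,284,163.5,.168);print("cover edge mid case x",(CR.T@(p-CO)).round(4))
go(case(.110,0,.235),down(CY+np.pi));go(case(.110,0,.153),down(CY+np.pi))
E
```

```text
cover edge mid case x [ 0.0727 -0.0014  0.168 ]
dp [-0.3663, 0.1912, -0.1134] turn [0.0001, -0.0004, -0.0] rows>= 3
dp [-0.367, 0.1909, 0.1599] turn [0.0001, -0.0004, -0.0] rows>= 3
```

```bash
python3 -m jog '{"dp":[[0,0,-0.12],[0,0,-0.12],[-0.18,0.1,-0.12],[-0.366,0.19,-0.12],[-0.366,0.19,-0.12],[-0.366,0.19,-0.12],[-0.366,0.19,0],[-0.366,0.19,0.1],[-0.366,0.19,0.16],[-0.366,0.19,0.16],[-0.366,0.19,0.16]],"turn":[[0,0,0],[0,0,0],[0,0,0],[0,0,0],[0,0,0],[0,0,0],[0,0,0],[0,0,0],[0,0,0],[0,0,0],[0,0,0]]}' 0 20
python3 - <<'E'
from h import *
s=r.sense();print(CR.T@(s["tool_pos"]-CO),s["wrist_force"])
E
```

```text
t: 39.9
tool_pos: [0.7204, -0.0067, 0.1564]
eef_rot: [[-0.998, -0.062, 0.002], [-0.062, 0.998, -0.0], [-0.002, -0.001, -1.0]]
wrist_force: [0.4, 0.3, 0.2]
finger_gap: 0.0006
finger_force: 0.0
[ 0.11050091 -0.00077624  0.15641284] [0.44345235 0.27893521 0.19145238]
```

```bash
python3 -m jog '{"dp":[[0.04,0,0],[0.08,0,-0.008],[0.12,0,-0.013],[0.157,0,-0.017],[0.195,0,-0.022],[0.233,0,-0.027],[0.272,0,-0.012],[0.31,0,0.003],[0.345,0,0.03],[0.377,0,0.06],[0.377,0,0.06],[0.377,0,0.06]],"turn":[[0,0,0],[0,0,0],[0,0,0],[0,0,0],[0,0,0],[0,0,0],[0,0,0],[0,0,0],[0,0,0],[0,0,0],[0,0,0],[0,0,0]]}'
python3 - <<'E'
from h import *
s=r.sense();print(CR.T@(s["tool_pos"]-CO),s["wrist_force"])
t=r.get_image("top")["color"][150:250,215:345];s=r.get_image("scene")["color"][130:230,200:330]
cv2.imwrite("pics/c7.png",np.hstack([cv2.resize(t,(400,308),interpolation=2),cv2.resize(s,(400,308),interpolation=2)]))
E
```

```text
t: 41.4
tool_pos: [0.6079, -0.0135, 0.1377]
eef_rot: [[-0.998, -0.062, 0.002], [-0.062, 0.998, -0.0], [-0.002, -0.0, -1.0]]
wrist_force: [-0.2, -0.4, 0.5]
finger_gap: 0.0005
finger_force: 0.0
[-0.00224709 -0.00060249  0.13766516] [-0.18940833 -0.40758265  0.51896105]
```

View pics/c7.png

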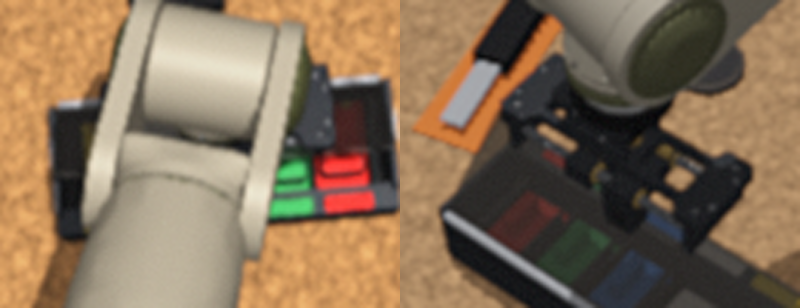

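The cover is coming down with the fingers on its top. Next I push it down to shut.

```bash
python3 -m jog '{"dp":[[0.022,0,0.035],[0.045,0,0.07],[0.054,0,0.1],[0.063,0,0.123],[0.067,0,0.15],[0.07,0,0.175],[0.07,0,0.185],[0.07,0,0.195],[0.07,0,0.195],[0.07,0,0.195]],"turn":[[0,0,0],[0,0,0],[0,0,0],[0,0,0],[0,0,0],[0,0,0],[0,0,0],[0,0,0],[0,0,0],[0,0,0]]}'
python3 - <<'E'
from h import *
s=r.sense();print(CR.T@(s["tool_pos"]-CO),s["wrist_force"])
E
```

```text
t: 42.75
tool_pos: [0.5862, -0.0147, 0.0812]
eef_rot: [[-0.998, -0.063, 0.0], [-0.063, 0.998, -0.001], [-0.0, -0.001, -1.0]]
wrist_force: [-14.8, 0.9, 28.0]
finger_gap: 0.0004
finger_force: 14.2
[-0.02401623 -0.00040975  0.08115517] [-14.8102099    0.87594087  27.95591758]
```

```bash
python3 -m jog '{"dp":[[0,0,-0.1],[0,0,-0.3],[0.2,0,-0.6],[0.9,0,-0.6],[0.9,0,-0.6],[0.9,0,-0.6],[0.9,0,-0.6],[0.9,0,-0.6],[0.9,0,-0.6],[0.9,0,-0.6],[0.9,0,-0.6]],"turn":[[0,0,0],[0,0,0],[0,0,0],[0,0,0],[0,0,0],[0,0,0],[0,0,0],[0,0,0],[0,0,0],[0,0,0],[0,0,0]]}'
python3 - <<'E'
from h import *
t=r.get_image("top")["color"];s=r.get_image("scene")["color"]
cv2.imwrite("pics/c8.png",np.hstack([cv2.resize(t[140:290,210:430],(400,273),interpolation=2),cv2.resize(s[100:250,200:420],(400,273),interpolation=2)]))
im=r.get_image("top")
for ce,a,rc in blobs(mask(t,*COL["orange"],215,150),200):print(ce,onz(im,*ce,.003)[:2])
E
```

```text
t: 44.12
tool_pos: [0.3173, -0.0314, 0.2578]
eef_rot: [[-0.998, -0.063, -0.001], [-0.063, 0.998, 0.001], [0.001, 0.001, -1.0]]
wrist_force: [-0.0, 0.0, 0.6]
finger_gap: 0.0005
finger_force: 0.0
```

View pics/c8.png

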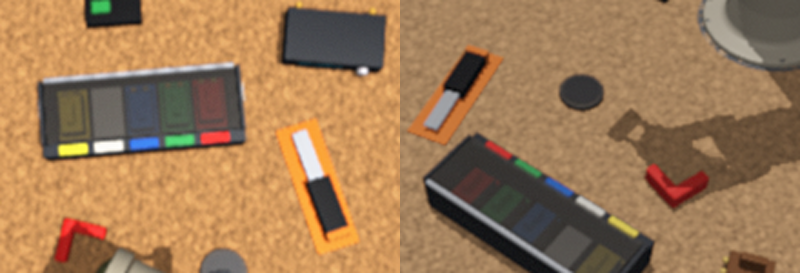

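The cover is level over the slots, the modules match their tiles, and the blade lies along its pad in the original direction. I'm handing the job in.

```bash
python3 -c "
from cell import r
print(r.job_done())"
```

```text
the job is handed in; nothing more can be done
None
```

I handed the job in at about 44 s with the cover shut, the red and blue modules swapped, the yellow and green ones in their own slots (no white module was in view), and the blade lying flat on its pad; the hand-in returned no verdict.

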